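# Bleed the reservoir and re-hang its status tag

## Robot

A 6-joint arm with a two-finger parallel gripper is mounted at the origin on a cart in front of the work surface, level with it; the furniture and walls round the work are solid. World frame = base frame: x ahead of the robot, y to its left, z up, the work surface at z = 0. Lengths are in m, angles in degrees, forces in N, time in s.
With the tool pointing down it reaches from about 0.325 to 0.9 m from the base axis. Payload 3.5 kg.
Tool frame: the origin (TCP) lies midway between the tips of the shut fingers; the grasp point (between the pads) lies 19 mm behind it (arm.grip_point_offset is the distance from the TCP to the grasp point, in m); z points along the fingers, y is the direction in which the jaws open and shut (so a half turn about z gives the same grasp; the last joint's range is limited). The gripper opens to 85 mm and grips with 20 to 120 N. Pads are 22 mm wide; open, the fingers measure 114 mm over their backs; the gripper's body (76 mm by 85 mm) begins 54 mm behind the grasp point. The pads swing forward as they close: fully open they stand 13 mm farther back than shut.
Start: joints at [-70.955, 15.837, -1.513, 72.651, 0, 84.076], TCP at [0.264, -0.567, 0.231] pointing down, gripper open.
Joint ranges: [-178.77, 178.77], [-48.84, 107.48], [-61.69, 71.31], [-111.58, 123.2], [-90, 87.43], [-180, 180]. Speed limits (degrees/s): [147.25, 147.25, 180, 180, 180, 180].

## Interface

Orientations are given as a 3x3 rotation matrix whose columns are the frame's x, y, z axes.
In Python, from rig import arm, imaging, order, spotter gives the robot as it stands. The module is installed in compiled form; this text tells all that it offers.
- The arm moves only by the tool servo_tool, never from a script. Its argument "steps" is a list of rows, each a list of 5 numbers: the opening, from 0 (shut) to 1 (fully open), then the shift along the world's x, y, z in m, then the turn about the world's z in rad. A call has 1 to 8 rows; each row is the pose to reach, as a shift and turn from the pose commanded when the call began; what a row does not reach only later rows make up. A row lasts 1/12 s, in which the tool goes at most 41.7 mm and 7.16 degrees, less where a joint would pass 70% of its speed; a pose out of reach is approached as far as the arm can. A call with a gripper value outside its range is refused whole. The fingers move at their own pace and stop on an object; the grip force is fixed at half the most. Time passes only in rows, so rows that repeat a pose let the fingers close. It gives the time, the measured TCP pose, the force and the opening at its end, in the units of the state.
- arm.sense(): the state, without advancing time (a new reading comes with each control period).
- imaging.camera(name): name is "scene" or "top"; returns the picture (420x560x3 uint8, red, green, blue); there is no depth.
- imaging.get_calibration(name): a dict with "mtx" (3x3 intrinsics, pixels), "position" and "rotation" of the camera in the world. Camera axes: x right, y up, looking along -z (the intrinsics and any distortion apply to the point x, -y, -z); pixel columns grow to the right and rows downward; lengths in m; the calibration is good to about 2 mm. A picture is of the moment at which its call begins. get_calibration takes no time and is no camera call.
- order.sign_off(): hands the job in, once; it reports no verdict.
Trained networks look in the newest picture that a camera, given by its name, has taken for a name from the list of things; names that differ only in an ending like _2 or _b are one class to them, and where a whole thing is asked for, a point or a joint stands for the part that bears it (a point fixed in the world has none). Each returns a list of dicts, best first, with "conf" (0 to 1); they miss things now and then, are a little off and sometimes report something else, mostly with a low value. They report only what shows in the picture. A call takes as long as a camera call. They do not tell look-alikes from the thing itself.
- spotter.search_frame(target, camera): "point" ([column, row] in pixels, amid what is visible of it).
- spotter.regions_of(target, camera): "mask" (420x560 bool, what is visible of it) and "point" ([column, row] in pixels, amid what is visible of it).
The state is a dict: "time": time; "joints": joint angles; "qvel": joint speeds; "joint_efforts": joint torques, N m; "ee_pos": TCP position; "eef_rot": TCP orientation; "wrist_force": force on the tool from outside, world axes, zero at the start; "moment": the same for the moment, N m; "grip_width": finger opening in m.
Only numpy, scipy, OpenCV 4.12 (cv2) and the standard library are available. Lean on these libraries where they do the work, as an engineer would, in place of code of your own. Each camera call takes 0.05 s, during which the arm holds its last target.

## Task

Make the small reservoir safe: unscrew the tiny knurled brass lock nut on its bleed valve by half a turn or a little more, then press the freed valve tip fully down, keep it down for about a second and let it spring back. Then lift the yellow status tag off the red rail and hang it on the green rail, its hook over the lip and seated down behind it, and let go. Leave the solder spool and the steel block where they are.

Things in the scene. Friction and masses are not known exactly. Their poses are not given: they have to be found in the camera images.
- reservoir: fixed buffer reservoir: grey base plate 90 (x) x 160 (y) mm, on it a lying aluminium tank, 60 mm diameter, 172 mm long along y with its brass end fittings, top 76 mm above the bench. On its middle a steel boss (diameter 22, top at 82 mm) with an upright bleed valve on the origin's vertical axis: stem diameter 10 up to 105 mm, then lock nut and pin. Origin: centre of the underside, on the bench
- nut_grip (a point): centre of the knurled brass lock nut (diameter 13, 12 mm high, red mark on it), 111.5 mm above the bench when tight, axis upright. Grasp it from above across its diameter at any yaw; the pin passes up between the fingers. It rides on the pin's coarse quick thread and rises 1.2 mm per rad as it is unscrewed
- lock_nut (a joint): turn of the lock nut, rad: 0 = tight down, grows counter-clockwise seen from above (unscrewing), hard stop at 4.0. Starts between 0 and 0.4. Friction about 0.05 N m; it stays where it is left. The gap under the nut lets the pin go down: 0.5 mm + 1.2 mm per rad, so half a turn frees the whole stroke
- valve_tip (a point): top of the steel valve pin (round head 7 mm across), 131 mm above the bench when up, 13.5 mm above the top of the tight nut (still 8 mm or more above the unscrewed nut). Press straight down, for instance with closed fingertips
- valve_pin (a joint): how far the valve pin is pressed, m: 0 = up, 0.0035 = fully down. Spring: 2 N to start, 5.5 N fully down; springs back. Tight, the nut rides on the pin and blocks it
- red_rail: fixed stand with a red rail 90 mm long along y; the tag hangs here first. Origin: on the bench under the middle of the lip. Base x -26 to 70, y -45 to 45 mm. Front wall 4 mm thick (x -2 to 2, 62 to 120 mm above the bench), its rounded top edge is the lip; behind it (+x) a trough 20 mm wide, floor 16 mm below the lip top, rear wall 2 mm lower than the lip, back at x = 26 mm
- green_rail: fixed stand of the same shape and axes with a green rail, empty at the start: where the tag is to hang
- green_rail_lip (a point): middle of the green rail's lip, on its top edge, 120 mm above the bench; axes as the stand's (x away from its front, y along the rail)
- tag: loose yellow tag, 28 to 56 g. Origin: under the hook's crown, mid-mouth; axes as the rail's when hung (z up). Plate 50 wide, x -10 to -6 mm, down to z -65; crown 20 (x) x 24 (y) x 4 mm; hook tip x 6 to 10, down to z -12; mouth 12 mm wide. Grip: black upright block 10 (x) x 16 (y) mm, z 4 to 33. Hung: crown on the lip, tip in the trough, plate on the wall (origin 4 mm behind mid-lip)
- solder_spool: bystander: spool of solder wire standing on its flange, 64 mm across, 40 mm high; origin under its centre
- gauge_block: bystander: ground steel block 25 (x) x 50 (y) x 20 mm lying on the bench; origin under its centre
Things that resemble listed ones, but are neither listed nor needed, are in the scene too. There is more than one size of the tag; the job needs the largest.

How it is judged (in metres and radians):
On the way, in this order (a step that is already met when the one before it is completed fails the run):
1. the lock nut is unscrewed (beyond 2.9 rad) and the valve pin is up (value of joint lock_nut above 2.9 rad and value of joint valve_pin below 0.0015 m), for 0.2 s.
2. the valve tip is pressed down (more than 2.5 mm) and kept down at least 0.6 s (value of joint valve_pin above 0.0025 m), for 0.6 s.
3. the tag hangs on the green rail, its hook seated over the lip (z of tag in the frame of green_rail_lip between -0.004 and 0.004 m and x of tag in the frame of green_rail_lip between -0.007 and 0.007 m and y of tag in the frame of green_rail_lip between -0.036 and 0.036 m), for 0.2 s.
At the end, for the whole second after the job is handed in: Lock nut beyond 2.9 rad, valve pin back up (under 1 mm pressed), tag hanging at rest on the green rail, upright within 0.2 rad, its hook over the lip: origin within 4 mm of lip height, within 7 mm of the lip across the rail and 36 mm of its middle along it (all of step 3 and value of joint lock_nut above 2.9 rad and value of joint valve_pin below 0.001 m and angle between tag's own z axis and vertical below 0.2 rad and contact force between tag and green_rail above 0.1 N and linear speed of tag below 0.02 m/s); the robot touches nothing.
It fails at once if the solder spool or the steel block is moved more than 4 cm (distance of any of solder_spool, gauge_block from where it was at the start of the episode above 0.04 m).
It also fails if it takes over 67 s, if anything falls off the work surface, if the arm or the gripper's body presses on something with over 40 N, if the wrist force passes 120 N, or if a joint passes its speed limit or range.

## Working session

There is one attempt and no reset: what is moved stays moved. The work goes in short steps, Python scripts to look and compute and a tool call to move; the robot and the scene stay as the last step left them, time stands still between calls to the robot, and variables do not carry over. Pictures are saved under pics/ and viewed, and the job is handed in when it is done.

Besides the shell and the picture viewer there is one more tool, called after "Request:" as name(argument=value, ...) on one line, values as JSON. servo_tool: Moves the arm, as the interface text tells. Its arguments: {"type":"object","properties":{"steps":{"type":"array","items":{"type":"array","items":{"type":"number"}}}},"required":["steps"]}

```bash
mkdir -p pics
python3 - <<'E'
from rig import arm, imaging, order, spotter
import cv2
for n in ("scene","top"):
    im=imaging.camera(n); cv2.imwrite(f"pics/{n}0.png",im[:,:,::-1])
    c=imaging.get_calibration(n); print(n,c)
s=arm.sense(); print(s, arm.grip_point_offset)
E
```

```text
scene {'mtx': array([[508.80904596,   0.        , 280.27901802],
       [  0.        , 508.80904596, 202.235346  ],
       [  0.        ,   0.        ,   1.        ]]), 'position': array([-0.33320157,  0.45998693,  0.63258065]), 'rotation': array([[-0.4285226 ,  0.44815598, -0.78455375],
       [-0.9034599 , -0.20163506,  0.37829025],
       [ 0.0113395 ,  0.87091878,  0.49129614]])}
top {'mtx': array([[529.9203952 ,   0.        , 287.69529191],
       [  0.        , 529.9203952 , 213.9776274 ],
       [  0.        ,   0.        ,   1.        ]]), 'position': array([0.39154661, 0.03558085, 1.15426534]), 'rotation': array([[ 0.01943645,  0.98902023, -0.14649647],
       [-0.99953374,  0.01577028, -0.02614576],
       [-0.0235484 ,  0.14693634,  0.9888656 ]])}
{'time': 0.1, 'joints': array([-7.09551170e+01,  1.58752440e+01, -1.59274737e+00,  7.26520966e+01,
       -9.31595081e-04,  8.40748514e+01]), 'qvel': array([-0.0587359 ,  0.00983096,  0.17160345,  0.02701751, -0.0210806 ,
        0.06069856]), 'joint_efforts': array([ 3.08991930e-04, -4.46708465e+01,  2.96127927e+01,  8.47083604e-03,
       -7.31210480e-05,  3.48270383e-06]), 'ee_pos': array([ 0.26357602, -0.56588575,  0.23023426]), 'eef_rot': array([[ 9.06528775e-01,  4.22143449e-01, -6.99289563e-04],
       [ 4.22143981e-01, -9.06526644e-01,  1.97589969e-03],
       [ 2.00188488e-04, -2.08641080e-03, -9.99997803e-01]]), 'wrist_force': array([ 0.22822172, -1.07245377, -0.27930004]), 'moment': array([-0.01207849, -0.00457787, -0.00949146]), 'grip_width': 0.0855483091586938} 0.0187
```

View pics/scene0.png

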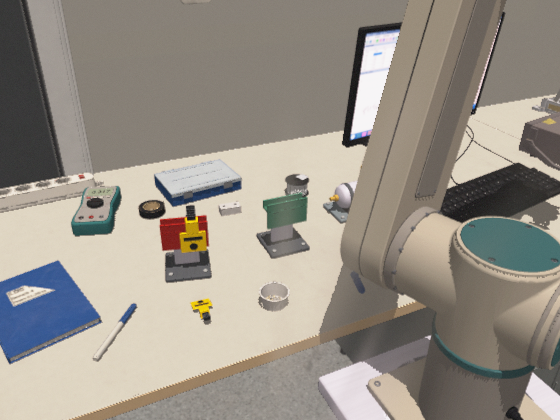

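View pics/top0.png

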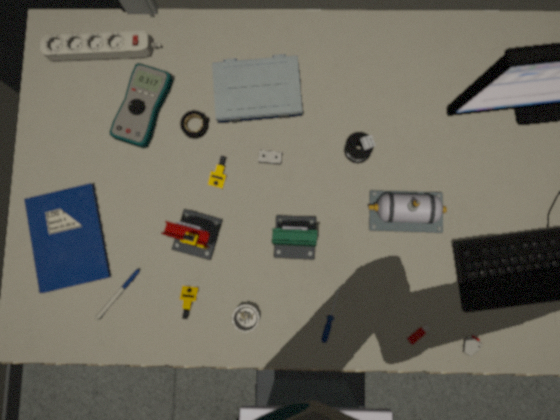

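Top view: reservoir with its valve near (414,203), red rail (188,235) with the hung tag, green rail (295,237). Small loose tags lie at (218,172) and (188,300). Next, crops and network detections.

```bash
cat > h.py <<'E'
from rig import arm, imaging, order, spotter
import cv2, numpy as np
def proj(n,P):
    c=imaging.get_calibration(n); p=(np.atleast_2d(P)-c["position"])@c["rotation"]
    return np.stack([c["mtx"][0,2]+c["mtx"][0,0]*p[:,0]/-p[:,2], c["mtx"][1,2]-c["mtx"][1,1]*p[:,1]/-p[:,2]],1)
def ray(n,uv,z):
    c=imaging.get_calibration(n); K=c["mtx"]
    d=c["rotation"]@np.array([(uv[0]-K[0,2])/K[0,0],-(uv[1]-K[1,2])/K[1,1],-1])
    o=c["position"]; return o+d*(z-o[2])/d[2]
def crop(im,r0,r1,c0,c1,f,name):
    cv2.imwrite(name,cv2.resize(im[r0:r1,c0:c1,::-1],None,fx=f,fy=f,interpolation=cv2.INTER_CUBIC))
E
python3 - <<'E'
from h import *
np.set_printoptions(precision=4,suppress=True)
im={n:imaging.camera(n) for n in("scene","top")}
crop(im["top"],180,280,150,330,4,"pics/t_rails.png")
crop(im["top"],170,250,350,470,6,"pics/t_res.png")
crop(im["scene"],160,300,140,360,3.5,"pics/s_rails.png")
for n in("top","scene"):
  for t in ("reservoir","lock_nut","valve_tip","red_rail","green_rail","tag","solder_spool","gauge_block"):
    r=spotter.search_frame(t,n)
    print(n,t,[(np.round(d["point"],1).tolist(),round(d["conf"],2)) for d in r[:4]])
E
```

```text
top reservoir [([398.5, 211.2], 0.8)]
top lock_nut [([196.4, 233.2], 0.54), ([294.9, 234.0], 0.47)]
top valve_tip [([416.8, 202.6], 0.58)]
top red_rail [([194.9, 232.1], 0.73)]
top green_rail [([292.5, 237.9], 0.97)]
top tag [([359.4, 147.6], 0.67), ([217.3, 177.3], 0.63), ([187.8, 295.7], 0.61), ([190.5, 241.1], 0.55)]
top solder_spool [([358.8, 147.7], 0.59)]
top gauge_block [([269.8, 156.9], 0.55)]
scene reservoir [([343.9, 202.0], 0.63)]
scene lock_nut []
scene valve_tip []
scene red_rail [([179.8, 253.3], 0.56)]
scene green_rail [([281.6, 225.0], 0.63), ([191.1, 236.6], 0.61)]
scene tag [([190.9, 238.0], 0.81), ([201.1, 309.4], 0.79)]
scene solder_spool [([296.6, 186.9], 0.9)]
scene gauge_block [([233.4, 210.6], 0.5)]
```

View pics/t_rails.png

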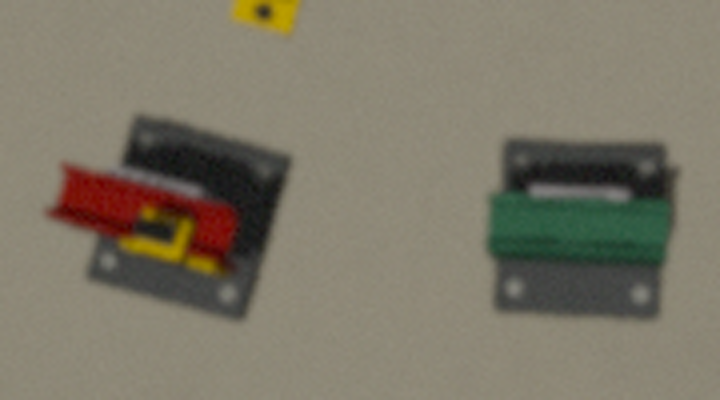

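View pics/t_res.png

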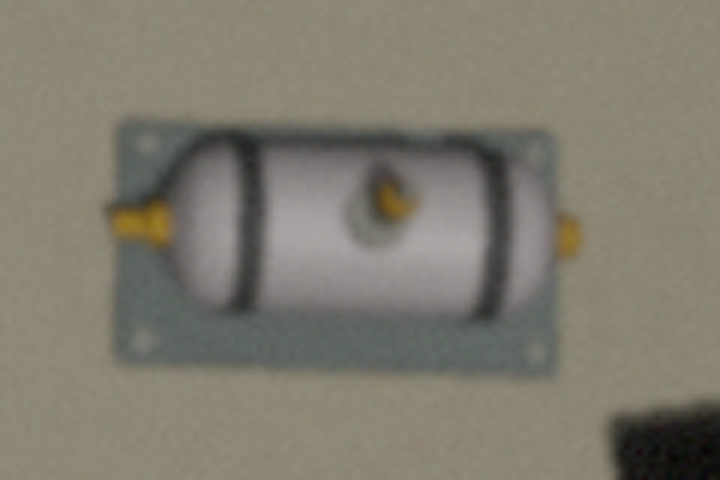

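View pics/s_rails.png

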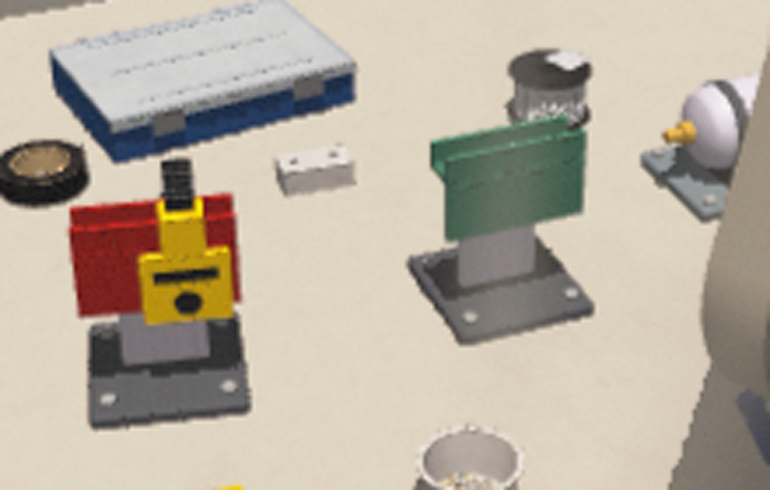

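```bash
cat > fit.py <<'E'
from h import *
from scipy.optimize import least_squares
np.set_printoptions(precision=4,suppress=True)
def fit(local,uv,x0,n="top",fitz=True):
    local=np.array(local,float);uv=np.array(uv,float)
    def W(p,L):
        c,s=np.cos(p[2]),np.sin(p[2]); L=np.atleast_2d(L)
        return np.stack([p[0]+c*L[:,0]-s*L[:,1],p[1]+s*L[:,0]+c*L[:,1],L[:,2]],1)
    f=lambda p:(proj(n,W(p,local))-uv).ravel()
    r=least_squares(f,x0); return r.x,r.fun.reshape(-1,2),W
E
python3 - <<'E'
from fit import *
o=np.array([350,170])
cor=np.array([[118,120],[555,130],[553,378],[115,362]])/6+o
for zb in(.004,.008,.012):
    L=[[.045,.08,zb],[.045,-.08,zb],[-.045,-.08,zb],[-.045,.08,zb]]
    p,r,W=fit(L,cor,[.45,-.2,0]);print("res",zb,p,np.abs(r).max())
    print("boss",(proj("top",W(p,[0,0,.082]))-o)*6,"nut",(proj("top",W(p,[0,0,.1115]))-o)*6,"tip",(proj("top",W(p,[0,0,.131]))-o)*6)
o=np.array([150,180])
red=np.array([[137,115],[290,156],[243,320],[90,278]])/4+o
grn=np.array([[505,138],[666,145],[658,318],[497,310]])/4+o
for nm,c in(("red",red),("grn",grn)):
  for zb in(.006,.012):
    L=[[.070,.045,zb],[.07,-.045,zb],[-.026,-.045,zb],[-.026,.045,zb]]
    p,r,W=fit(L,c,[.4,.2,0]);print(nm,zb,p,np.abs(r).max())
    E=[[-.0,.045,.12],[-.0,-.045,.12],[.026,-.045,.118],[.026,.045,.118]]
    print((proj("top",W(p,E))-o)*4, (proj("scene",W(p,E))-[140,160])*3.5)
    if nm=="red": np.save("red.npy",p)
    else: np.save("grn.npy",p)
print(ray("top",[416,204],.1115))
E
```

```text
res 0.004 [ 0.5724 -0.192  -0.0164] 0.6580681161907478
boss [[379.9702 211.8417]] nut [[398.7786 197.294 ]] tip [[411.7948 187.2265]]
res 0.008 [ 0.5717 -0.1912 -0.0164] 0.7882654324933469
boss [[377.6501 213.612 ]] nut [[396.3955 199.1125]] tip [[409.3681 189.0782]]
res 0.012 [ 0.5711 -0.1904 -0.0163] 0.919383407884709
boss [[375.3298 215.3824]] nut [[394.012 200.931]] tip [[406.941  190.9301]]
red 0.006 [ 0.4925  0.2677 -0.2413] 0.9175429869138156
[[ 45.9986 211.1576]
 [220.3932 257.6815]
 [235.8058 207.2539]
 [ 62.2458 161.2345]] [[ 66.1806 224.6443]
 [233.3422 208.8805]
 [230.0076 188.2634]
 [ 66.7089 203.3199]]
red 0.012 [ 0.4919  0.2665 -0.2413] 1.054313161620314
[[ 48.3126 212.4707]
 [222.7404 259.0055]
 [238.1421 208.5649]
 [ 64.5491 162.5347]] [[ 68.6359 224.7302]
 [235.765  208.9634]
 [232.3741 188.3435]
 [ 69.1063 203.4027]]
grn 0.006 [ 0.4897  0.0489 -0.0293] 0.6816689376623799
[[485.4532 243.3208]
 [669.1332 251.8392]
 [671.1499 199.5268]
 [488.4784 191.1924]] [[442.3926 153.3369]
 [581.1314 124.9199]
 [562.2418 108.95  ]
 [425.7713 136.3034]]
grn 0.012 [ 0.4891  0.0489 -0.0293] 0.7971609785647615
[[485.5557 244.5845]
 [669.2523 253.107 ]
 [671.2686 200.7829]
 [488.5806 192.4445]] [[442.9289 153.7944]
 [581.7115 125.3514]
 [562.8024 109.3662]
 [426.2894 136.7441]]
[ 0.5701 -0.1911  0.1115]
```

Run:
```python
from fit import *
for z in(.05,.1,.15,.2,.3,.4,.5):
    P=ray("top",[448,112],z); print(z,P,proj("scene",P))
```

```text
0.05 [ 0.7826 -0.2762  0.05  ] [[343.9877 152.3801]]
0.1 [ 0.7649 -0.262   0.1   ] [[344.3106 138.8771]]
0.15 [ 0.7472 -0.2479  0.15  ] [[344.6545 124.4996]]
0.2 [ 0.7295 -0.2338  0.2   ] [[345.0213 109.1599]]
0.3 [ 0.6941 -0.2056  0.3   ] [[345.834   75.1794]]
0.4 [ 0.6587 -0.1773  0.4   ] [[346.7722  35.9473]]
0.5 [ 0.6232 -0.1491  0.5   ] [[347.8677  -9.8558]]
```

Request:
servo_tool(steps=[[1,0,0.04,0.01,0],[0.6,0.01,0.08,0.02,0],[0.5,0.02,0.12,0.02,0],[0.5,0.03,0.16,0.02,0]])

```text
time: 1.33
ee_pos: [0.294, -0.4057, 0.252]
eef_rot: [[0.907, 0.421, 0.001], [0.421, -0.907, -0.001], [0.0, 0.002, -1.0]]
wrist_force: [-0.4, 0.4, -0.1]
grip_width: 0.0516
```

Request:
servo_tool(steps=[[0.5,0.03,0.025,0,0],[0.5,0.06,0.05,0,0],[0.5,0.09,0.075,0,0],[0.5,0.12,0.1,0,0],[0.5,0.15,0.125,0,0],[0.5,0.18,0.145,0,0],[0.5,0.21,0.17,0,0],[0.5,0.24,0.19,0,0]])

```text
time: 2.0
ee_pos: [0.535, -0.2146, 0.2515]
eef_rot: [[0.906, 0.423, 0.0], [0.423, -0.906, 0.0], [0.0, 0.0, -1.0]]
wrist_force: [-0.6, -1.3, -0.1]
grip_width: 0.0429
```

Request:
servo_tool(steps=[[0.5,0.02,0.012,-0.03,0],[0.5,0.037,0.024,-0.06,0],[0.5,0.037,0.024,-0.08,0],[0.5,0.037,0.024,-0.08,0]])

```text
time: 2.33
ee_pos: [0.5682, -0.19, 0.1659]
eef_rot: [[0.906, 0.424, -0.009], [0.424, -0.906, 0.004], [-0.006, -0.007, -1.0]]
wrist_force: [-1.5, 0.2, -0.4]
grip_width: 0.0429
```

Run:
```python
from fit import *
im={n:imaging.camera(n) for n in("scene","top")}
s=arm.sense(); print(s["time"],s["ee_pos"],s["joints"],proj("scene",s["ee_pos"]),proj("top",s["ee_pos"]))
cv2.imwrite("pics/s1.png",im["scene"][:,:,::-1])
crop(im["top"],140,260,330,490,5,"pics/t1.png")
```

```text
2.4333 [ 0.5701 -0.1922  0.1707] [-24.7838  15.7163  -9.1846  65.2326  -0.0122 130.2367] [[365.0362 144.5262]] [[423.4627 198.7792]]
```

View pics/s1.png

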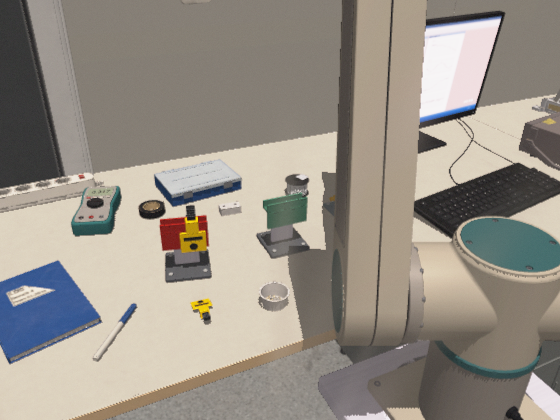

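View pics/t1.png

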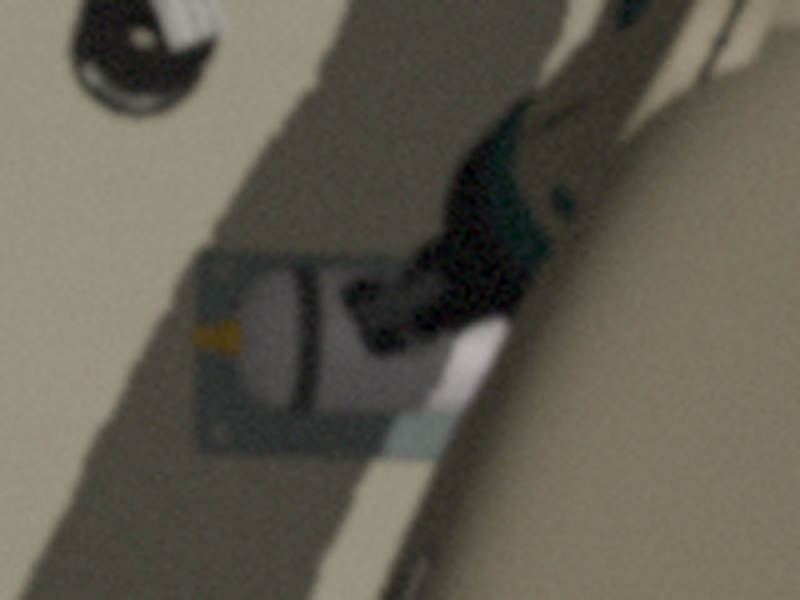

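The top view shows the arm hiding the valve, and its shadow covers the reservoir. I'll go by the measured position and feel the rest with the wrist forces.

Request:
servo_tool(steps=[[0.5,0,0.002,-0.03,0],[0.5,0,0.002,-0.055,0],[0.5,0,0.002,-0.077,0],[0.5,0,0.002,-0.077,0],[0.5,0,0.002,-0.077,0]])

```text
time: 2.85
ee_pos: [0.5706, -0.1913, 0.0954]
eef_rot: [[0.907, 0.421, 0.0], [0.421, -0.907, -0.0], [0.0, 0.0, -1.0]]
wrist_force: [0.0, -0.1, 0.5]
grip_width: 0.0427
```

Request:
servo_tool(steps=[[0.35,0,0,0,0],[0.25,0,0,0,0],[0.2,0,0,0,0],[0.2,0,0,0,0]])

```text
time: 3.18
ee_pos: [0.5719, -0.1912, 0.096]
eef_rot: [[0.907, 0.422, 0.003], [0.422, -0.907, -0.001], [0.002, 0.002, -1.0]]
wrist_force: [-0.1, -0.5, 0.1]
grip_width: 0.0174
```

Request:
servo_tool(steps=[[0.17,0,0,0,0],[0.17,0,0,0,0],[0.14,0,0,0,0],[0.14,0,0,0,0]])

```text
time: 3.52
ee_pos: [0.5711, -0.1908, 0.0947]
eef_rot: [[0.907, 0.422, 0.001], [0.422, -0.907, -0.001], [0.0, 0.001, -1.0]]
wrist_force: [-0.4, 0.1, 1.9]
grip_width: 0.0118
```

Request:
servo_tool(steps=[[0.1,0,0,0,0],[0.1,0,0,0,0],[0.0,0,0,0,0],[0.0,0,0,0,0]])

```text
time: 3.85
ee_pos: [0.5711, -0.1908, 0.0945]
eef_rot: [[0.907, 0.422, 0.001], [0.422, -0.907, -0.0], [0.0, 0.001, -1.0]]
wrist_force: [0.9, -0.8, 2.4]
grip_width: 0.0104
```

Request:
servo_tool(steps=[[0,0,0,0.0001,0.1],[0,0,0,0.0002,0.2],[0,0,0,0.0004,0.3],[0,0,0,0.0004,0.3]])

```text
time: 4.18
ee_pos: [0.571, -0.1906, 0.0948]
eef_rot: [[0.74, 0.672, 0.0], [0.672, -0.74, -0.0], [0.0, 0.0, -1.0]]
wrist_force: [0.4, -0.7, 2.1]
grip_width: 0.0104
```

Run:
```python
from fit import *
s=arm.sense(); print(s["time"],s["ee_pos"],s["wrist_force"],s["moment"],s["grip_width"])
```

```text
4.1833 [ 0.571  -0.1906  0.0948] [ 0.4052 -0.6503  2.082 ] [-0.1531 -0.0659  0.0378] 0.010362572101638065
```

Request:
servo_tool(steps=[[0,0,0,0,0.1],[0,0,0,0,0.2],[0,0,0,0,0.3],[0,0,0,0,0.4],[0,0,0,0,0.5],[0,0,0,0,0.6],[0,0,0,0,0.6]])

```text
time: 4.77
ee_pos: [0.5707, -0.1904, 0.0948]
eef_rot: [[0.234, 0.972, -0.0], [0.972, -0.234, 0.0], [0.0, -0.0, -1.0]]
wrist_force: [-0.0, -0.4, 1.7]
grip_width: 0.0102
```

Run:
```python
from fit import *
s=arm.sense(); print(s["time"],s["ee_pos"],s["wrist_force"],s["moment"],s["grip_width"])
```

```text
4.7667 [ 0.5707 -0.1904  0.0948] [-0.0381 -0.4352  1.6566] [-0.0117  0.0399  0.0418] 0.010190677483427328
```

Request:
servo_tool(steps=[[0,0,0,0.0005,0.12],[0,0,0,0.001,0.24],[0,0,0,0.0012,0.36],[0,0,0,0.0013,0.48],[0,0,0,0.0015,0.6],[0,0,0,0.0016,0.72],[0,0,0,0.0018,0.84],[0,0,0,0.0018,0.84]])

```text
time: 5.43
ee_pos: [0.5702, -0.1905, 0.0963]
eef_rot: [[-0.567, 0.824, -0.001], [0.824, 0.567, 0.0], [0.001, -0.001, -1.0]]
wrist_force: [-2.2, -0.2, 1.6]
grip_width: 0.0101
```

Request:
servo_tool(steps=[[0,0,0,0.0002,0.12],[0,0,0,0.0003,0.24],[0,0,0,0.0004,0.36],[0,0,0,0.0006,0.48],[0,0,0,0.0007,0.6],[0,0,0,0.0008,0.72],[0,0,0,0.001,0.84],[0,0,0,0.001,0.84]])

```text
time: 6.1
ee_pos: [0.5699, -0.191, 0.0973]
eef_rot: [[-0.992, 0.129, -0.002], [0.129, 0.992, -0.001], [0.002, -0.001, -1.0]]
wrist_force: [-1.0, -2.1, 2.2]
grip_width: 0.0104
```

Request:
servo_tool(steps=[[0,0,0,0.0002,0.12],[0,0,0,0.0003,0.24],[0,0,0,0.0004,0.36],[0,0,0,0.0006,0.48],[0,0,0,0.0007,0.6],[0,0,0,0.0008,0.72],[0,0,0,0.001,0.82],[0,0,0,0.001,0.82]])

```text
time: 6.77
ee_pos: [0.5701, -0.1914, 0.0984]
eef_rot: [[-0.772, -0.635, -0.002], [-0.635, 0.772, -0.002], [0.002, -0.0, -1.0]]
wrist_force: [-2.4, -4.3, 2.2]
grip_width: 0.0103
```

Run:
```python
from fit import *
s=arm.sense(); print(s["time"],s["ee_pos"],s["wrist_force"],s["moment"],s["grip_width"],s["joints"])
```

```text
6.7667 [ 0.5701 -0.1914  0.0984] [-2.4195 -4.2744  2.1512] [-0.7335  0.6065  0.0312] 0.01026247541786484 [-24.6514  19.1597 -13.9667  56.9104  -0.13   -64.1032]
```

Request:
servo_tool(steps=[[0.3,0,0,0,0],[0.4,0,0,0,0],[0.4,0,0,0.02,0],[0.4,0,0,0.05,0],[0.2,0,0,0.05,0],[0,0,0,0.05,0],[0,0,0,0.05,0],[0,0,0,0.05,0]])

```text
time: 7.43
ee_pos: [0.57, -0.1899, 0.1472]
eef_rot: [[-0.769, -0.639, -0.002], [-0.639, 0.769, 0.001], [0.0, 0.002, -1.0]]
wrist_force: [-0.4, 0.1, -0.4]
grip_width: -0.0003
```

Run:
```python
from fit import *
s=arm.sense(); print(s["time"],s["ee_pos"],s["wrist_force"],s["moment"],s["grip_width"],s["joints"])
```

```text
7.4333 [ 0.57   -0.1899  0.1472] [-0.4111  0.1315 -0.4467] [-0.0488  0.0289 -0.0255] -0.0003383692850130478 [-24.5998  16.6654 -10.9326  62.5315   0.0309 -64.3122]
```

Request:
servo_tool(steps=[[0,0,0,-0.008,0],[0,0,0,-0.014,0],[0,0,0,-0.016,0],[0,0,0,-0.016,0],[0,0,0,-0.016,0]])

```text
time: 7.85
ee_pos: [0.5703, -0.1903, 0.1317]
eef_rot: [[-0.769, -0.64, -0.001], [-0.64, 0.769, 0.001], [0.001, 0.001, -1.0]]
wrist_force: [0.1, 0.5, 0.4]
grip_width: 0.0001
```

Request:
servo_tool(steps=[[0,0,0,-0.001,0],[0,0,0,-0.0015,0],[0,0,0,-0.0015,0]])

```text
time: 8.1
ee_pos: [0.5709, -0.1906, 0.1311]
eef_rot: [[-0.769, -0.64, 0.0], [-0.64, 0.769, -0.0], [-0.0, -0.0, -1.0]]
wrist_force: [-0.8, 0.2, 0.3]
grip_width: 0.0001
```

Request:
servo_tool(steps=[[0,0,0,-0.001,0],[0,0,0,-0.001,0]])

```text
time: 8.27
ee_pos: [0.571, -0.1907, 0.1303]
eef_rot: [[-0.769, -0.64, 0.0], [-0.64, 0.769, -0.0], [-0.0, -0.0, -1.0]]
wrist_force: [-0.2, -0.6, 2.7]
grip_width: -0.0002
```

Request:
servo_tool(steps=[[0,0,0,-0.001,0],[0,0,0,-0.001,0]])

```text
time: 8.43
ee_pos: [0.571, -0.1907, 0.1293]
eef_rot: [[-0.769, -0.64, 0.001], [-0.64, 0.769, -0.0], [-0.0, -0.001, -1.0]]
wrist_force: [0.3, 0.2, 2.6]
grip_width: 0.0001
```

Request:
servo_tool(steps=[[0,0,0,-0.001,0],[0,0,0,-0.001,0]])

```text
time: 8.6
ee_pos: [0.5711, -0.1907, 0.1283]
eef_rot: [[-0.769, -0.64, 0.001], [-0.64, 0.769, -0.0], [-0.0, -0.001, -1.0]]
wrist_force: [-0.9, -0.5, 3.7]
grip_width: -0.0002
```

Request:
servo_tool(steps=[[0,0,0,-0.001,0],[0,0,0,-0.001,0]])

```text
time: 8.77
ee_pos: [0.5711, -0.1907, 0.1274]
eef_rot: [[-0.769, -0.64, 0.001], [-0.64, 0.769, -0.0], [-0.0, -0.001, -1.0]]
wrist_force: [-1.4, 1.1, 5.8]
grip_width: -0.0001
```

Request:
servo_tool(steps=[[0,0,0,-0.001,0],[0,0,0,-0.001,0]])

```text
time: 8.93
ee_pos: [0.5712, -0.1908, 0.1272]
eef_rot: [[-0.769, -0.64, 0.001], [-0.64, 0.769, -0.0], [-0.0, -0.001, -1.0]]
wrist_force: [-2.8, 0.8, 8.7]
grip_width: 0.0003
```

Request:
servo_tool(steps=[[0,0,0,-0.0005,0],[0,0,0,-0.0005,0],[0,0,0,-0.0005,0],[0,0,0,-0.0005,0],[0,0,0,-0.0005,0],[0,0,0,-0.0005,0],[0,0,0,-0.0005,0],[0,0,0,-0.0005,0]])

```text
time: 9.6
ee_pos: [0.5712, -0.1908, 0.1271]
eef_rot: [[-0.769, -0.64, 0.001], [-0.64, 0.769, -0.001], [-0.0, -0.001, -1.0]]
wrist_force: [-2.9, 1.1, 10.5]
grip_width: -0.0001
```

Request:
servo_tool(steps=[[0,0,0,0,0],[0,0,0,0,0],[0,0,0,0,0],[0,0,0,0,0]])

```text
time: 9.93
ee_pos: [0.5712, -0.1907, 0.1271]
eef_rot: [[-0.769, -0.64, 0.001], [-0.64, 0.769, -0.001], [-0.0, -0.001, -1.0]]
wrist_force: [-2.8, 1.8, 10.1]
grip_width: 0.0003
```

Request:
servo_tool(steps=[[0,0,0,0.015,0],[0,0,0,0.05,0.1],[0,0,0,0.09,0.2],[0.3,-0.02,0.03,0.12,0.3],[0.5,-0.03,0.06,0.14,0.4],[0.5,-0.04,0.1,0.14,0.5],[0.5,-0.05,0.14,0.14,0.6],[0.5,-0.06,0.18,0.14,0.7]])

```text
time: 10.6
ee_pos: [0.5103, -0.0093, 0.2657]
eef_rot: [[-0.172, -0.985, 0.001], [-0.985, 0.172, 0.0], [-0.0, -0.001, -1.0]]
wrist_force: [0.9, 0.6, 0.4]
grip_width: 0.0431
```

Run:
```python
from fit import *
im={n:imaging.camera(n) for n in("scene","top")}
s=arm.sense(); print(s["time"],s["ee_pos"],s["joints"])
cv2.imwrite("pics/s2.png",im["scene"][:,:,::-1]);cv2.imwrite("pics/t2.png",im["top"][:,:,::-1])
```

```text
10.7 [ 0.5085 -0.0059  0.265 ] [ -8.0152   3.0876 -12.6085  74.4265   0.1115 -88.3457]
```

View pics/s2.png

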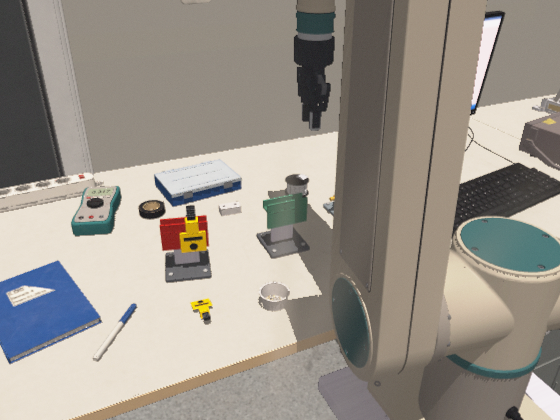

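View pics/t2.png

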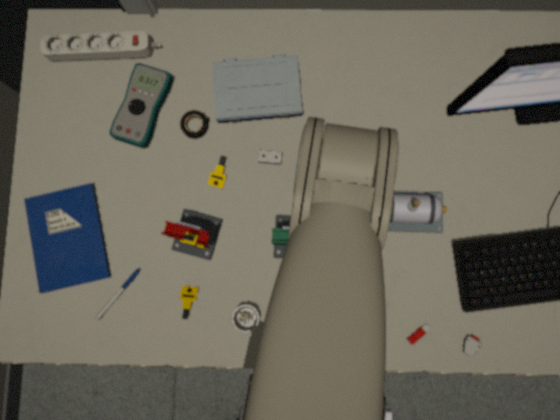

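Run:
```python
from fit import *
im={n:imaging.camera(n) for n in("scene","top")}
crop(im["top"],205,265,150,230,9,"pics/t3.png")
crop(im["scene"],195,285,155,225,6,"pics/s3.png")
crop(im["top"],170,250,350,470,6,"pics/t_res3.png")
p=np.load("red.npy")
_,_,W=fit([[0,0,0]],[[0,0]],[.4,0,0])
for y in(-.025,-.015,-.005):
    P=W(p,[.004,y,.153]); print(y,P,(proj("top",P)-[150,205])*9,(proj("scene",P)-[155,195])*6)
```

```text
-0.025 [[0.4898 0.2413 0.153 ]] [[388.5626 301.4889]] [[243.3246  58.4845]]
-0.015 [[0.4922 0.251  0.153 ]] [[343.4818 289.4777]] [[211.2914  61.3262]]
-0.005 [[0.4946 0.2607 0.153 ]] [[298.4548 277.4808]] [[179.1383  64.1787]]
```

View pics/t3.png

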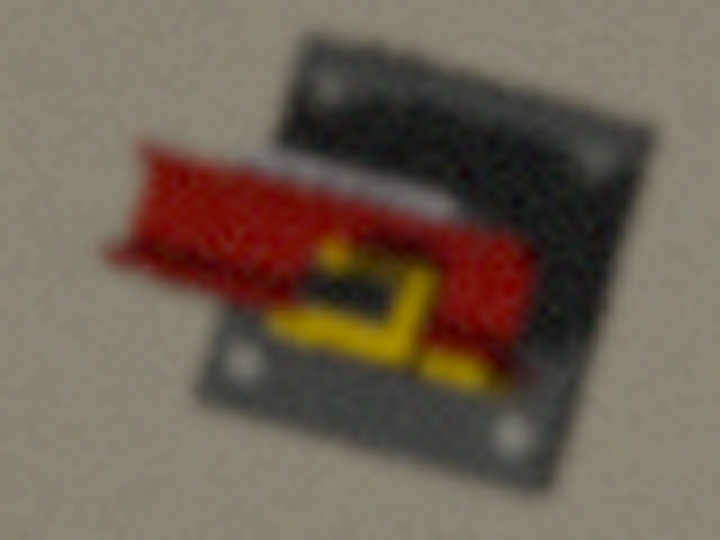

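View pics/s3.png

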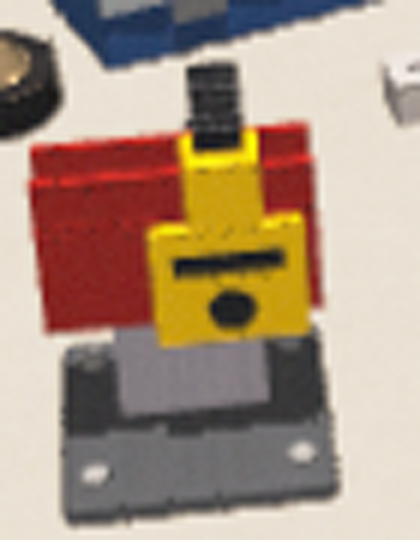

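View pics/t_res3.png

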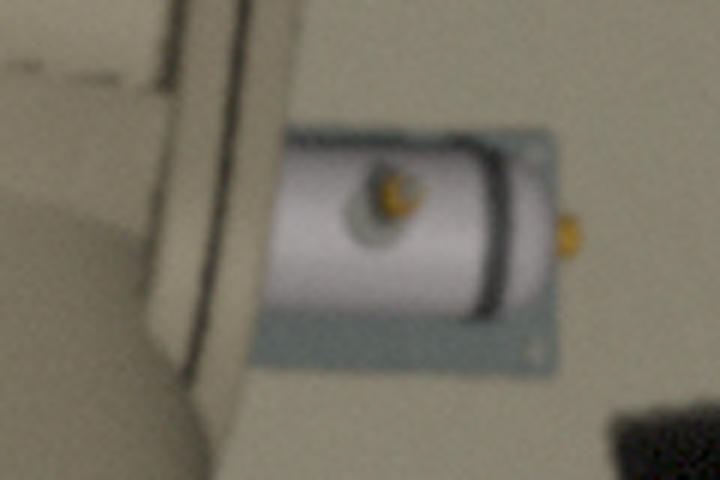

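Seen in the crops: the tag hangs with its black grip top near (189,237) in top and (190,206) in scene. Its plate spans about 0.55 of the rail's width (50 of 90 mm), so it is the largest tag. The loose ones at (218,172) and (188,300) are smaller. The nut also sits visibly higher now.

Request:
servo_tool(steps=[[0.4,0,0.035,0,0],[0.4,-0.005,0.075,0,-0.03],[0.4,-0.01,0.115,0,-0.065],[0.4,-0.015,0.155,0,-0.065],[0.4,-0.019,0.195,0,-0.065],[0.4,-0.019,0.23,-0.02,-0.065],[0.4,-0.019,0.2615,-0.05,-0.065],[0.4,-0.019,0.2615,-0.08,-0.065]])

```text
time: 11.47
ee_pos: [0.4947, 0.2549, 0.1858]
eef_rot: [[-0.237, -0.971, 0.005], [-0.971, 0.237, 0.004], [-0.005, -0.004, -1.0]]
wrist_force: [0.1, -0.5, -0.1]
grip_width: 0.0341
```

Request:
servo_tool(steps=[[0.4,0,0,0,0],[0.4,0,0,0,0]])

```text
time: 11.63
ee_pos: [0.4907, 0.2494, 0.1832]
eef_rot: [[-0.241, -0.971, -0.005], [-0.971, 0.241, -0.003], [0.004, 0.005, -1.0]]
wrist_force: [0.9, -0.6, -0.0]
grip_width: 0.0337
```

Run:
```python
from fit import *
im={n:imaging.camera(n) for n in("scene","top")}
s=arm.sense(); print(s["time"],s["ee_pos"],s["eef_rot"][:,1],s["joints"],s["grip_width"])
crop(im["top"],205,265,150,230,9,"pics/t4.png")
crop(im["scene"],145,265,145,255,5,"pics/s4.png")
print((proj("scene",s["ee_pos"])-[145,145])*5)
```

```text
11.7333 [0.4934 0.2499 0.1867] [-0.9704  0.2417 -0.0014] [ 20.1728  10.1272 -14.2608  65.5282  -0.0199 -55.841 ] 0.03458528908885366
[[221.257  220.3602]]
```

View pics/s4.png

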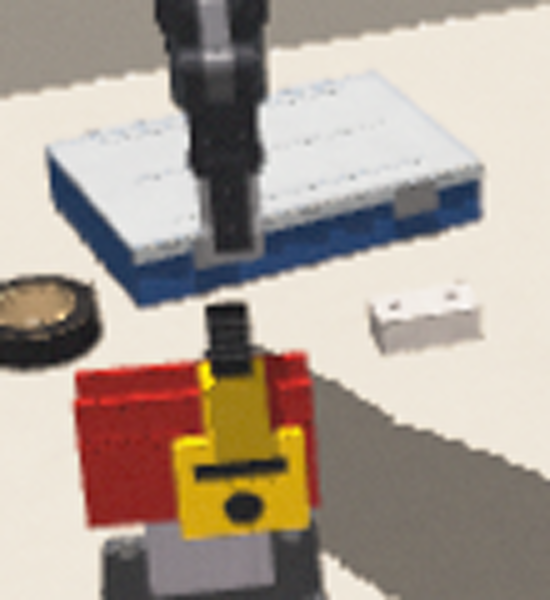

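View pics/t4.png

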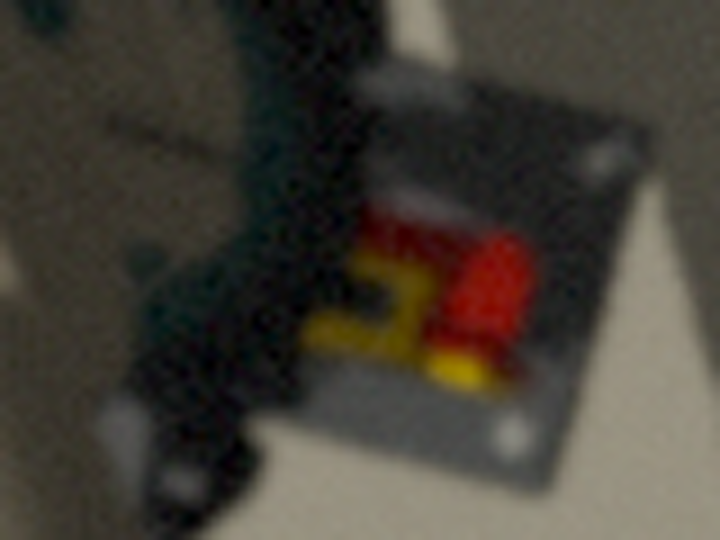

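Request:
servo_tool(steps=[[0.4,0,0,-0.02,0],[0.4,0,0,-0.04,0],[0.4,0,0,-0.055,0],[0.4,0,0,-0.055,0],[0.4,0,0,-0.055,0]])

```text
time: 12.15
ee_pos: [0.493, 0.2501, 0.132]
eef_rot: [[-0.241, -0.97, 0.002], [-0.97, 0.241, 0.0], [-0.001, -0.001, -1.0]]
wrist_force: [-0.5, 0.4, 0.4]
grip_width: 0.0341
```

Request:
servo_tool(steps=[[0.3,0,0,0,0],[0.2,0,0,0,0],[0.17,0,0,0,0],[0.17,0,0,0,0]])

```text
time: 12.48
ee_pos: [0.4927, 0.2512, 0.1317]
eef_rot: [[-0.239, -0.971, 0.002], [-0.971, 0.239, 0.001], [-0.001, -0.002, -1.0]]
wrist_force: [0.8, 0.4, -0.2]
grip_width: 0.0146
```

Request:
servo_tool(steps=[[0.12,0,0,0,0],[0.08,0,0,0,0],[0.0,0,0,0,0],[0,0,0,0,0]])

```text
time: 12.82
ee_pos: [0.4914, 0.2514, 0.1317]
eef_rot: [[-0.239, -0.971, -0.001], [-0.971, 0.239, 0.001], [-0.001, 0.001, -1.0]]
wrist_force: [-3.3, -0.9, 6.4]
grip_width: 0.0084
```

Request:
servo_tool(steps=[[0,0,0,0.006,0],[0,0,0,0.015,0],[0,0,0,0.03,0],[0,0,0,0.05,0],[0,0,0,0.07,0],[0,0,0,0.09,0],[0,0,0,0.095,0],[0,0,0,0.095,0]])

```text
time: 13.48
ee_pos: [0.4935, 0.2515, 0.228]
eef_rot: [[-0.239, -0.971, 0.005], [-0.971, 0.239, 0.002], [-0.003, -0.004, -1.0]]
wrist_force: [0.1, -0.3, -1.0]
grip_width: 0.0085
```

Request:
servo_tool(steps=[[0,0,-0.015,0,0.03],[0,0,-0.045,0,0.06],[0,0,-0.08,0,0.1],[0,0,-0.115,0,0.14],[0,-0.001,-0.15,0,0.18],[0,-0.0015,-0.18,0,0.212],[0,-0.0015,-0.195,0,0.212],[0,-0.0015,-0.2015,0,0.212]])

```text
time: 14.15
ee_pos: [0.4893, 0.0473, 0.224]
eef_rot: [[-0.033, -0.999, -0.003], [-0.999, 0.033, -0.001], [0.001, 0.003, -1.0]]
wrist_force: [1.1, -0.0, -1.4]
grip_width: 0.0085
```

Request:
servo_tool(steps=[[0,0,0,0,0],[0,0,0,0,0],[0,0,0,0,0]])

```text
time: 14.4
ee_pos: [0.4901, 0.0503, 0.225]
eef_rot: [[-0.029, -1.0, -0.001], [-1.0, 0.029, 0.001], [-0.0, 0.001, -1.0]]
wrist_force: [0.8, -0.6, -0.3]
grip_width: 0.0087
```

Run:
```python
from fit import *
im={n:imaging.camera(n) for n in("scene","top")}
s=arm.sense(); print(s["time"],s["ee_pos"],s["eef_rot"][:,1],s["wrist_force"],s["grip_width"])
cv2.imwrite("pics/t5.png",im["top"][:,:,::-1])
crop(im["scene"],90,260,215,355,4,"pics/s5.png")
```

```text
14.5 [0.4903 0.0505 0.2253] [-0.9996  0.0279  0.0003] [-0.6623 -0.185  -0.2113] 0.008750338032967157
```

View pics/s5.png

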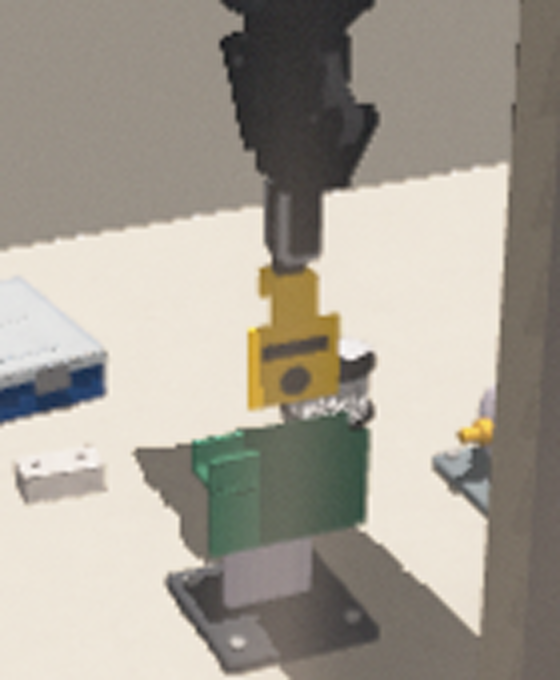

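View pics/t5.png

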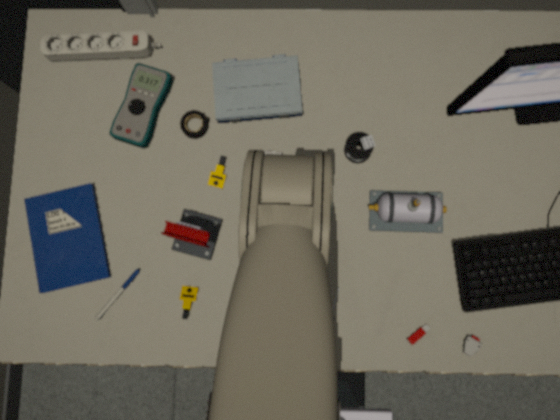

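Request:
servo_tool(steps=[[0,0,0,-0.015,0],[0,0,0,-0.03,0],[0,0,0,-0.045,0],[0,0,0,-0.06,0],[0,0,0,-0.07,0],[0,0,0,-0.073,0],[0,0,0,-0.073,0],[0,0,0,-0.073,0]])

```text
time: 15.17
ee_pos: [0.4907, 0.0497, 0.153]
eef_rot: [[-0.029, -1.0, 0.001], [-1.0, 0.029, 0.0], [-0.0, -0.001, -1.0]]
wrist_force: [-0.6, -0.2, -0.2]
grip_width: 0.0084
```

Run:
```python
from fit import *
im={n:imaging.camera(n) for n in("scene","top")}
s=arm.sense(); print(s["time"],s["ee_pos"],s["wrist_force"],s["moment"],s["grip_width"])
crop(im["scene"],150,260,230,330,6,"pics/s6.png")
```

```text
15.2667 [0.4913 0.0495 0.1536] [ 0.1008  0.1031 -0.5333] [ 0.0191 -0.0104 -0.032 ] 0.008585565411728665
```

View pics/s6.png

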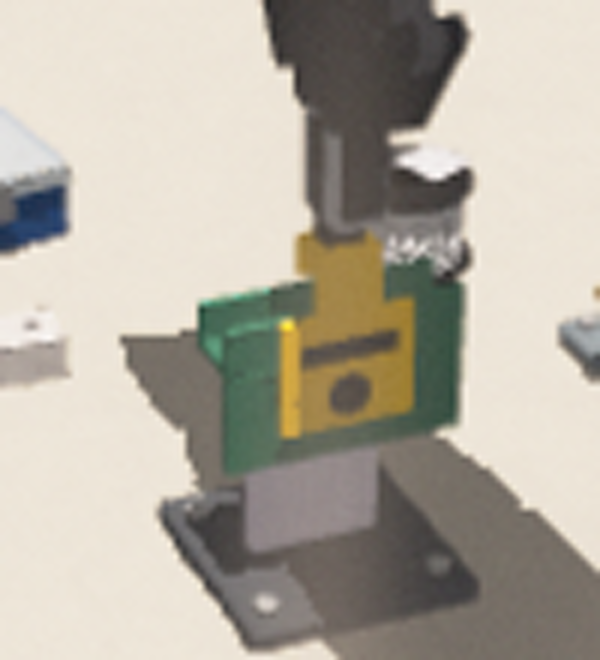

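The plate is in front of the green wall and no contact force shows. Lowering further.

Request:
servo_tool(steps=[[0,0,0,-0.004,0],[0,0,0,-0.008,0],[0,0,0,-0.012,0],[0,0,0,-0.016,0],[0,0,0,-0.016,0]])

```text
time: 15.68
ee_pos: [0.4894, 0.0494, 0.1353]
eef_rot: [[-0.03, -1.0, -0.002], [-1.0, 0.03, 0.0], [-0.0, 0.002, -1.0]]
wrist_force: [-0.1, 0.2, -1.0]
grip_width: 0.0083
```

Request:
servo_tool(steps=[[0,0,0,-0.002,0],[0,0,0,-0.004,0],[0,0,0,-0.005,0],[0,0,0,-0.005,0]])

```text
time: 16.02
ee_pos: [0.4904, 0.0494, 0.1318]
eef_rot: [[-0.03, -1.0, 0.0], [-1.0, 0.03, -0.0], [0.0, -0.0, -1.0]]
wrist_force: [-1.5, -0.2, 1.5]
grip_width: 0.0086
```

Request:
servo_tool(steps=[[0.1,0,0,-0.0003,0],[0.2,0,0,-0.0003,0],[0.3,0,0,0,0],[0.35,0,0,0,0],[0.35,0,0,0,0]])

```text
time: 16.43
ee_pos: [0.4903, 0.0494, 0.1314]
eef_rot: [[-0.03, -1.0, 0.0], [-1.0, 0.03, -0.0], [0.0, -0.0, -1.0]]
wrist_force: [-0.1, 0.8, -0.7]
grip_width: 0.0298
```

Request:
servo_tool(steps=[[0.35,0,0,0.01,0],[0.35,0,0,0.03,0],[0.35,0,0,0.06,0],[0.35,0,0,0.1,0],[0.35,0,0,0.13,0],[0.35,0,0,0.13,0],[0.35,0,0,0.13,0]])

```text
time: 17.02
ee_pos: [0.4922, 0.0494, 0.2647]
eef_rot: [[-0.03, -1.0, 0.006], [-1.0, 0.03, -0.0], [-0.0, -0.006, -1.0]]
wrist_force: [0.3, 0.7, -0.7]
grip_width: 0.03
```

Request:
servo_tool(steps=[[0.35,0,0.04,0,0],[0.35,0,0.08,0,0],[0.35,0,0.12,0,0],[0.35,0,0.16,0,0],[0.35,0,0.2,0,0],[0.35,0,0.24,0,0],[0.35,0,0.26,0,0],[0.35,0,0.26,0,0]])

```text
time: 17.68
ee_pos: [0.489, 0.3129, 0.2594]
eef_rot: [[-0.025, -1.0, -0.003], [-1.0, 0.025, 0.0], [-0.0, 0.003, -1.0]]
wrist_force: [-0.2, -0.8, 0.2]
grip_width: 0.0299
```

Run:
```python
from fit import *
im={n:imaging.camera(n) for n in("scene","top")}
s=arm.sense(); print(s["time"],s["ee_pos"],s["wrist_force"])
crop(im["scene"],150,260,230,380,5,"pics/s7.png")
crop(im["top"],195,270,260,340,7,"pics/t7.png")
crop(im["top"],170,250,350,470,6,"pics/t_res7.png")
for n,t in (("top","solder_spool"),("top","gauge_block")):
    r=spotter.search_frame(t,n); print(t,[(np.round(d["point"],1).tolist(),round(d["conf"],2)) for d in r[:2]])
p=np.load("grn.npy"); _,_,W=fit([[0,0,0]],[[0,0]],[.4,0,0])
P=W(p,[.004,0,.153]);print("exp block top",(proj("top",P)-[260,195])*7,(proj("scene",P)-[230,150])*5)
```

```text
17.7833 [0.4892 0.3095 0.2598] [-0.5622  0.0086 -0.6231]
solder_spool [([358.0, 148.8], 0.72)]
gauge_block [([270.3, 160.5], 0.83)]
exp block top [[239.5749 304.2954]] [[280.7739 174.146 ]]
```

View pics/s7.png

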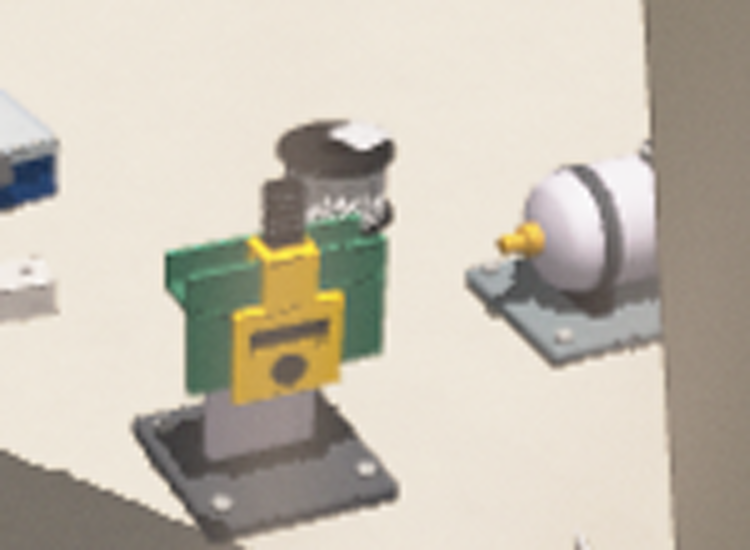

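View pics/t7.png

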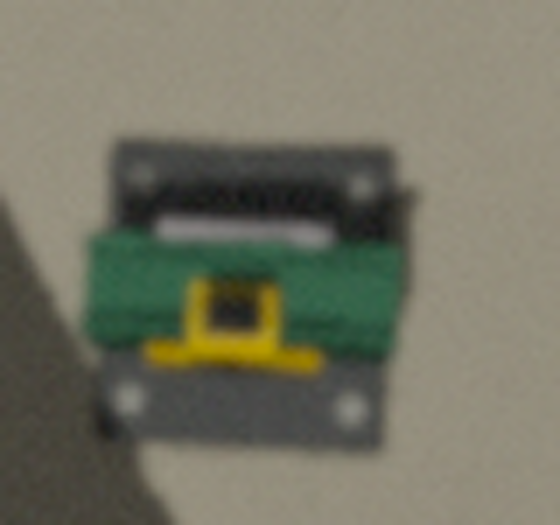

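View pics/t_res7.png

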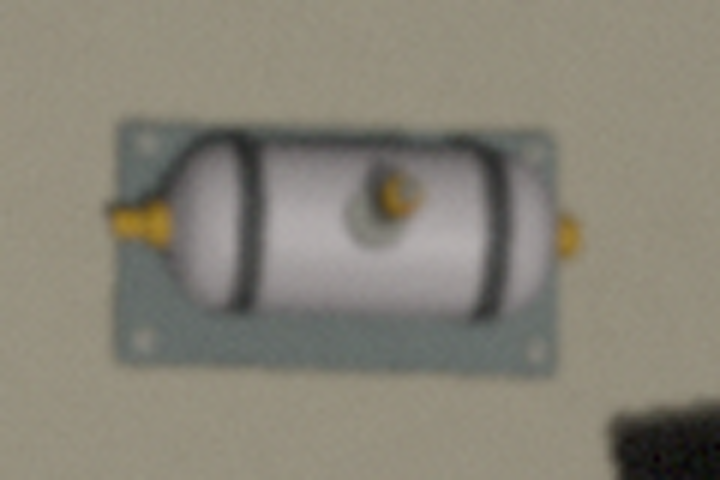

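Run:
```python
from fit import *
a=cv2.imread("pics/top0.png"); acc=np.mean([imaging.camera("top").astype(float) for _ in range(6)],0)[:,:,::-1]
cv2.imwrite("pics/t8.png",acc.astype(np.uint8))
o=[]
for im in(a,acc.astype(np.uint8)):
    o.append(cv2.resize(im[195:213,405:425],None,fx=20,fy=20,interpolation=cv2.INTER_CUBIC))
cv2.imwrite("pics/cmp.png",np.hstack(o))
for im in(a.astype(float),acc):
    w=im[195:212,408:424]; r=w[:,:,2]-w[:,:,1]; b=np.clip(w[:,:,1]-w[:,:,0]-20,0,None); Y,X=np.mgrid[195:212,408:424]
    print("brass c",(X*b).sum()/b.sum(),(Y*b).sum()/b.sum()); r=np.clip(r-30,0,None); print("red c",(X*r).sum()/r.sum(),(Y*r).sum()/r.sum())
```

```text
brass c 415.1020408163265 203.4938775510204
red c nan nan
brass c 415.29912980420596 202.88179840464107
red c nan nan<stdin>:10: RuntimeWarning: invalid value encountered in scalar divide
```

View pics/cmp.png

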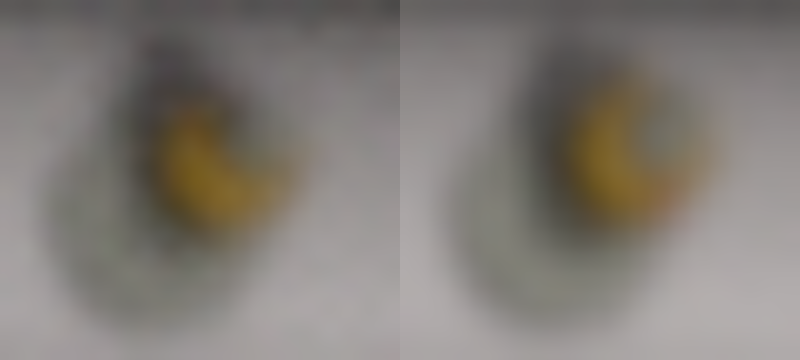

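The compared crops show the nut's red mark gone from the top edge (about pixel 416,200) to the lower right (about 418,205). That fits roughly 200° counter-clockwise. The tag is seated on the green rail and the gripper is clear, so I'm handing in.

```bash
python3 -c "
from rig import order; print(order.sign_off())"
```

```text
the job is handed in; nothing more can be done
None
```

The job is done and handed in at about 18 s of the 67 s allowed. The hand-in gives no verdict, so the points below are my own checks.

- **Lock nut:** I turned it about 3.4 rad counter-clockwise in one grasp, following it upward. The fingers closed to 10.3 mm instead of 13, and the wrist torque was too small to prove the nut was turning. The tag's 10 mm grip also read low, at 8.5 mm. In the top view the nut sits higher, and its red mark moved round by roughly 200°. That is a blurry reading, but it agrees with 3.4 rad.
- **Valve pin:** I pressed it with the closed fingertips. It started moving at about 131 mm and stopped at 127.1 mm, which is the full 3.5 mm stroke; that alone means at least 2.5 rad on the nut. I held it down for over 1 s at about 10 N and then let go. I checked the spring-back only by lifting clear; it was too small to measure in the images.
- **Tag:** I took the one on the red rail; its plate is about 0.55 of the rail's width, so it is the largest size. I hung it near the middle of the green rail. It touched down at the same tool height as it had on the red rail (131.8 mm against 131.7 mm). Both cameras show it upright, hook over the lip, within about 1 mm of the expected spot.
- **Spool and block:** the arm never went near either one. The spool's detected position stayed within 1–2 pixels. The block's moved about 4 pixels (roughly 8 mm), which I put down to detector scatter.

At hand-in the gripper was clear of everything.

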